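# Break down the set-up stack

## Task

Take the stack of parts on the bench apart from the top down, one part at a time: stand the brass plug upright in the round pocket, then the aluminium slug centred on the bright flange (not the dark one), then lay the copper bar flat in the short pocket, and last the black hollow bar flat in the long pocket. Let nothing tip over, leave what is already placed where it is, and do not move the dark flange or the steel cup behind the work.

Things in the scene. Friction and masses are not known exactly. Their poses are not given: they have to be found in the camera images.
- brass_plug: Solid brass cylinder with two dark bands round it, 38 mm diameter, 40 mm high, 0.35 kg, standing on top of the stack. Origin: centre of its lower end, z along its axis, up.
- slug: White-silver turned aluminium cylinder with a groove round it, 60 mm diameter, 68 mm high, 0.42 kg, standing upright under the brass plug and on the copper bar. Origin: centre of its lower end, z along its axis, up.
- copper_bar: Solid copper bar, 40 mm wide (its x) by 90 mm long (its y) by 20 mm high, 0.64 kg, lying flat under the slug, on the black hollow bar and roughly parallel to it. Origin: centre of its underside.
- hollow_bar: Black rectangular steel hollow section, 3 mm walls, 50 mm wide (its x) by 130 mm long (its y) by 30 mm high, open at its two short ends, 0.45 kg, lying flat on the bench at the bottom of the stack. Origin: centre of its underside.
- bright_flange: Bright steel two-bolt flange, fixed flat on the bench, 92 mm (its x) by 116 mm (its y), 10 mm thick, with a central bore of about 45 to 50 mm that the slug spans. Place of the slug. Origin: centre of its underside, on the bore's axis; z up.
- round_board: Place of the brass plug: fixed shadow board, 12 mm thick: a light green sheet 5 mm thick under a dark blue sheet 7 mm thick with one cut-out, so the green pocket floor is 5 mm above the bench. Origin: centre of its underside, straight below the pocket's centre; z up. 88 by 88 mm, round cut-out of 54 mm diameter.
- short_board: Place of the copper bar: fixed shadow board, 12 mm thick: a light green sheet 5 mm thick under a dark blue sheet 7 mm thick with one cut-out, so the green pocket floor is 5 mm above the bench. Origin: centre of its underside, straight below the pocket's centre; z up. 88 mm (its x) by 138 mm (its y), rectangular cut-out 56 mm (x) by 106 mm (y).
- long_board: Place of the hollow bar: fixed shadow board, 12 mm thick: a light green sheet 5 mm thick under a dark blue sheet 7 mm thick with one cut-out, so the green pocket floor is 5 mm above the bench. Origin: centre of its underside, straight below the pocket's centre; z up. 98 mm (its x) by 178 mm (its y), rectangular cut-out 66 mm (x) by 146 mm (y).
- dark_flange: Black two-bolt flange of the same shape as the bright one, lying loose at the far side of the work. Bystander: leave it. Origin: centre of its underside.
- nozzle_cup: Open grey steel can, 67 mm diameter, 62 mm high, standing loose at the far side of the work. Bystander: leave it. Origin: centre of its underside.
There are look-alikes about, which are no part of the job. What is shaped like the bright_flange but pink or purple is not meant. Leave any red look-alike of the slug alone.

How it is judged (in metres and radians):
On the way, in this order (a step that is already met when the one before it is completed fails the run):
1. The brass plug stands down in the round pocket (horizontal distance between brass_plug and round_board below 0.013 m and z of brass_plug in the frame of round_board between 0.002 and 0.008 m and linear speed of brass_plug below 0.03 m/s and angle between brass_plug's own z axis and vertical below 0.12 rad), for 0.2 s.
2. The aluminium slug stands centred on the bright flange (horizontal distance between slug and bright_flange below 0.012 m and z of slug in the frame of bright_flange between 0.007 and 0.013 m and linear speed of slug below 0.03 m/s and angle between slug's own z axis and vertical below 0.12 rad), for 0.2 s.
3. The copper bar lies flat in the short pocket (horizontal distance between copper_bar and short_board below 0.015 m and z of copper_bar in the frame of short_board between 0.002 and 0.008 m and linear speed of copper_bar below 0.03 m/s and angle between copper_bar's own z axis and vertical below 0.12 rad and angle between the y axis of copper_bar and the y axis of short_board, either way round below 0.3 rad), for 0.2 s.
4. The black hollow bar lies flat in the long pocket (horizontal distance between hollow_bar and long_board below 0.015 m and z of hollow_bar in the frame of long_board between 0.002 and 0.008 m and linear speed of hollow_bar below 0.03 m/s and angle between hollow_bar's own z axis and vertical below 0.12 rad and angle between the y axis of hollow_bar and the y axis of long_board, either way round below 0.3 rad), for 0.2 s.
At the end, for the whole second after the job is handed in: Brass plug upright in the round pocket (13 mm); slug upright on the bright flange, centred within 12 mm; copper bar flat in the short and hollow bar flat in the long pocket (15 mm, lengthwise), each underside within 3 mm of the pocket floor; all released and at rest (all of step 1 and all of step 2 and all of step 3 and all of step 4); the robot touches nothing.
It fails at once if a part of the stack tips over (angle between any of brass_plug, slug, copper_bar, hollow_bar's own z axis and vertical above 0.7 rad).
It fails at once if a bystander is moved by more than 20 mm (distance of any of dark_flange, nozzle_cup from where it was at the start of the episode above 0.02 m).
It also fails if it takes over 120 s, if anything falls off the work surface, if the arm or the gripper's body presses on something with over 40 N, if the wrist force passes 120 N, or if a joint passes its speed limit or range.

## Robot

A 6-joint arm with a two-finger parallel gripper is mounted at the origin on a cart in front of the work surface, level with it; the furniture and walls round the work are solid. World frame = base frame: x ahead of the robot, y to its left, z up, the work surface at z = 0. Lengths are in m, angles in degrees, forces in N, time in s.
With the tool pointing down it reaches from about 0.375 to 0.9 m from the base axis. Payload 3.1 kg.
Tool frame: the origin (TCP) lies midway between the tips of the shut fingers; the grasp point (between the pads) lies 19 mm behind it; z points along the fingers, y is the line along which they close (so a half turn about z gives the same grasp; the last joint's range is limited). The gripper opens to 87 mm and grips with 3 to 60 N. Pads are 19 mm wide; open, the fingers measure 117 mm over their backs; the gripper's body (75 mm by 190 mm) begins 51 mm behind the grasp point.
Start: joints at [61.278, 30.224, 82.088, -0, 67.689, -10.227], TCP at [0.198, 0.593, 0.223] pointing down, gripper open.
Joint ranges: [-176.69, 176.69], [-43.24, 126.21], [12.49, 139.97], [-82, 262], [0, 151.66], [-163.58, 163.58]. Speed limits (degrees/s): [159.86, 159.86, 180, 180, 180, 180].

## Interface

Orientations are given as a 3x3 rotation matrix whose columns are the frame's x, y, z axes.
In Python, from rig import read_state, optics, bot gives the robot as it stands. The module is installed in compiled form; this text tells all that it offers.
- The arm moves only by the tool send_rows, never from a script. Its argument "commands" is a list of rows, each a list of 7 numbers: the turn, a rotation vector about the tool's x, y, z in units of 5 degrees (1.0 is 5 degrees), then the shift along the tool's x, y, z in units of 30 mm (1.0 is 30 mm), then the opening, from 0 (shut) to 1 (fully open). In form: [[rx, ry, rz, tx, ty, tz, gripper], ...]. A call has 1 to 20 rows; each row is the pose to reach, as a shift and turn from the pose commanded when the call began, along the tool's axes at that moment; what a row does not reach only later rows make up. A row lasts 1/12 s, in which the tool goes at most 41.7 mm and 7.16 degrees, less where a joint would pass 70% of its speed; a pose out of reach is approached as far as the arm can. A call with a gripper value outside its range is refused whole. The fingers move at their own pace and stop on an object; the grip force is fixed at half the most. Time passes only in rows, so rows that repeat a pose let the fingers close. It gives the time, the measured TCP pose, the force, the opening and the grip force at its end, in the units of the state.
- read_state(): the state, without advancing time (a new reading comes with each control period).
- optics.capture(name): name is "side" or "top"; returns a dict with "image" (400x640x3 uint8, blue, green, red), "intrinsics" (3x3 intrinsics, pixels), "extrinsics" (4x4, takes a point from world to camera coordinates). Camera axes: x right, y down, z forward; pixel columns grow to the right and rows downward; lengths in m; the calibration is good to about 2 mm. A picture is of the moment at which its call begins. There is no depth.
- bot.hand_in(): hands the job in; it is judged then, once.
The state is a dict: "time_s": time; "joint_positions": joint angles; "qvel": joint speeds; "tau": joint torques, N m; "position": TCP position; "tcp_rot": TCP orientation; "force": force on the tool from outside, world axes, zero at the start; "moment": the same for the moment, N m; "opening": opening from 0.0 (shut) to 1.0 (fully open); "grasp_force": force on a finger pad.
Only numpy, scipy, OpenCV 4.12 (cv2) and the standard library are available. Lean on these libraries where they do the work, as an engineer would, in place of code of your own. Each camera call takes 0.05 s, during which the arm holds its last target. There are 200 camera calls.

## Working session

There is one attempt and no reset: what is moved stays moved. The work goes in short steps, Python scripts to look and compute and a tool call to move; the robot and the scene stay as the last step left them, time stands still between calls to the robot, and variables do not carry over. Pictures are saved under pics/ and viewed, at most 14 in all, crops included, and the job is handed in when it is done.

Besides the shell and the picture viewer there is one more tool, called after "Emit:" as name([rows], argument=value, ...), one row to a line, values as JSON. send_rows: Moves the arm, as the interface text tells. Its arguments: {"type":"object","properties":{"commands":{"type":"array","items":{"type":"array","items":{"type":"number"}}}},"required":["commands"]}

```bash
mkdir -p pics
python3 - <<'E'
from rig import read_state, optics
import cv2,numpy as np
for n in("side","top"):
    c=optics.capture(n); cv2.imwrite(f"pics/{n}0.png",c["image"]); np.savez(f"{n}0.npz",**c)
    print(n,c["intrinsics"].round(1).tolist(),c["extrinsics"].round(3).tolist())
s=read_state();print(s["position"],np.round(s["tcp_rot"],3).tolist(),s["opening"],s["force"])
E
```

```text
side [[489.4, 0.0, 323.4], [0.0, 489.4, 199.9], [0.0, 0.0, 1.0]] [[0.761, -0.649, -0.018, -0.431], [-0.331, -0.364, -0.871, 0.303], [0.558, 0.668, -0.492, 1.074], [0.0, 0.0, 0.0, 1.0]]
top [[451.7, 0.0, 322.0], [0.0, 451.7, 190.2], [0.0, 0.0, 1.0]] [[0.004, -1.0, -0.002, 0.049], [-0.994, -0.004, -0.112, 0.624], [0.112, 0.002, -0.994, 1.424], [0.0, 0.0, 0.0, 1.0]]
[0.19791959 0.59213896 0.22167282] [[-0.948, 0.317, -0.001], [0.317, 0.948, -0.002], [0.0, -0.002, -1.0]] 1.0066682316635003 [-0.46379907  0.54159372  0.46851864]
```

View pics/top0.png

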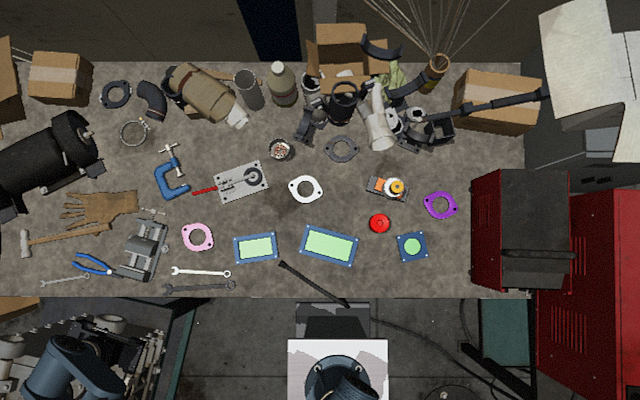

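View pics/side0.png

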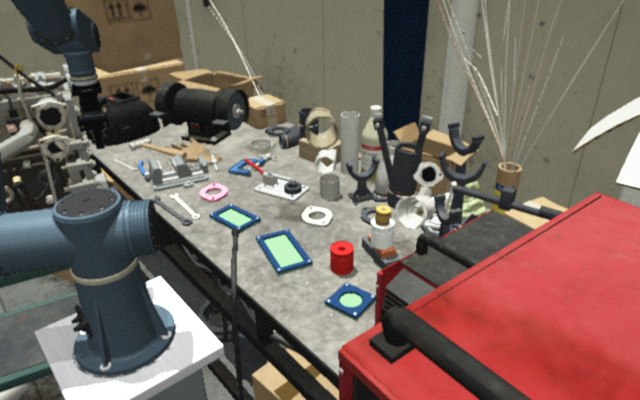

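The top view shows these candidates:
- **Stack:** around (390,187), with the brass on top at (397,187). The red slug look-alike is at (380,223).
- **Flanges:** bright (305,189), dark (341,148), pink (198,237), purple (440,205).
- **Boards:** round (412,247), long (329,245), short (255,248).
- **Cup:** (281,150).
- **Black rod:** runs from (282,263) to (348,305) and could be an obstacle.

I choose the stack at (390,187) and the white-silver flange at (305,189), and will check both in a close crop.

```bash
cat > h.py <<'E'
import numpy as np,cv2
from rig import read_state,optics
def ray(c,uv):
    R=c["extrinsics"][:3,:3];t=c["extrinsics"][:3,3]
    d=R.T@np.linalg.solve(c["intrinsics"],[uv[0],uv[1],1.]); return -R.T@t,d
def onz(c,uv,z):
    o,d=ray(c,uv); return o+d*(z-o[2])/d[2]
def tri(a,ua,b,ub):
    o1,d1=ray(a,ua);o2,d2=ray(b,ub)
    s=np.linalg.lstsq(np.c_[d1,-d2],o2-o1,rcond=None)[0]
    p,q=o1+s[0]*d1,o2+s[1]*d2; return (p+q)/2,np.linalg.norm(p-q)
def px(c,p):
    q=c["intrinsics"]@(c["extrinsics"]@np.r_[p,1])[:3]; return q[:2]/q[2]
def blobs(im,lo,hi,roi):
    x0,y0,x1,y1=roi
    m=cv2.inRange(cv2.cvtColor(im[y0:y1,x0:x1],cv2.COLOR_BGR2HSV),lo,hi)
    cs,_=cv2.findContours(m,cv2.RETR_EXTERNAL,cv2.CHAIN_APPROX_NONE)
    cs=[k+np.array([x0,y0]) for k in cs]
    return sorted(cs,key=cv2.contourArea,reverse=True)
def worldfit(c,k,z):
    # contour onto plane z -> minAreaRect in mm
    w=np.array([onz(c,p,z)[:2] for p in k[:,0]])*1000
    (cx,cy),(w1,h1),a=cv2.minAreaRect(w.astype(np.float32))
    ang=a if w1>h1 else a+90
    return np.round([cx,cy,min(w1,h1),max(w1,h1),ang%180],1)
def bore(c,k):return k
E
python3 - <<'E'
from h import *
t=dict(np.load("top0.npz"));s=dict(np.load("side0.npz"))
for n,roi in(("round",(390,225,435,270)),("long",(290,215,370,270)),("short",(225,225,285,270))):
    for col,z,lo,hi in(("green",.005,(40,60,80),(80,255,255)),("blue",.012,(95,90,40),(125,255,255))):
        k=blobs(t["image"],lo,hi,roi)[0]; print(n,col,worldfit(t,k,z),cv2.contourArea(k))
print("tip rod",tri(t,(282,263),s,(235,231)))
for n,roi,z,lo,hi in(("flange",(280,168,330,210),.01,(0,0,190),(179,60,255)),("red",(360,205,400,240),.068,(0,150,80),(10,255,255)),("brass",(370,165,420,210),.158,(18,130,80),(35,255,255))):
    for k in blobs(t["image"],lo,hi,roi)[:2]: print(n,worldfit(t,k,z),cv2.contourArea(k))
a=cv2.resize(t["image"][120:270,270:470],None,fx=4,fy=4,interpolation=cv2.INTER_CUBIC)
b=cv2.resize(s["image"][180:330,290:440],None,fx=4,fy=4,interpolation=cv2.INTER_CUBIC)
cv2.imwrite("pics/c1.png",a);cv2.imwrite("pics/c2.png",b)
E
```

```text
round green [ 446.6 -240.9   51.    52.1   44.7] 199.5
round blue [ 445.9 -240.5   88.1   88.9  102.3] 661.5
long green [441.9  11.1  67.  107.   74.6] 57.0
long blue [447.3  30.2  98.  177.3  74.4] 1553.0
short green [418.2 219.6   0.    0.   90. ] 0.0
short blue [439.  267.3  86.5 137.6  98.3] 1031.0
tip rod (array([0.3891277 , 0.17937194, 0.02253263]), np.float64(0.002653566947178378))
flange [631.8 107.   90.4  90.8 120.3] 624.0
red [ 517.5 -129.    56.3   59.7   90.2] 273.0
brass [ 621.8 -169.1   33.3   34.   134.9] 107.0
```

View pics/c1.png

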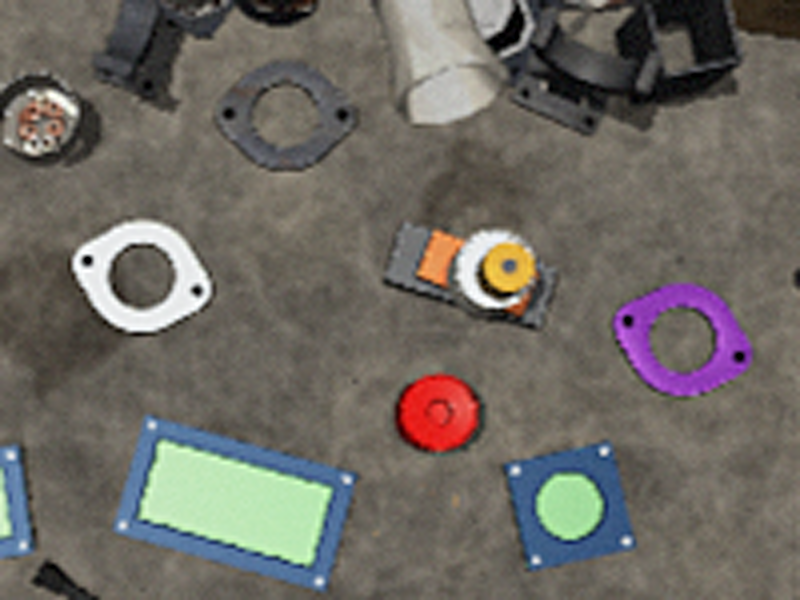

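View pics/c2.png

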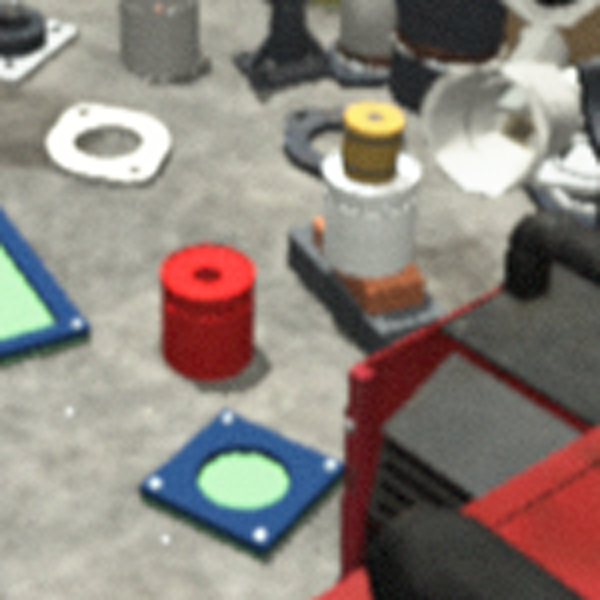

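The crops confirm the choice. The stack is black bar, copper, silver slug and brass, with brass top centres at top px (397.2,186.7) and side px (383.5,208). The bright flange is at (305,189). The red slug, purple flange and dark flange are all separate from it.

Run:
```python
from h import *
t=dict(np.load("top0.npz"));s=dict(np.load("side0.npz"))
print("brass top",tri(t,(397.2,186.7),s,(383.5,208)), onz(t,(397.2,186.7),.158))
def C(x,y):return (270+x/4-.4,120+y/4-.4)
print("slug top z.118",onz(t,C(490,270),.118))
print("hollow corners",[onz(t,C(*p),.03)[:2].round(4).tolist() for p in((402,220),(385,280),(540,327),(555,268))])
print("cone mouth",onz(t,C(450,95),.06),onz(t,C(430,125),0.0))
# red box left edge
for z in(.2,.4): print(onz(t,(470,240),z))
# flange bore + brass plug green pocket
im=t["image"];roi=im[168:210,280:330]
m=cv2.inRange(cv2.cvtColor(roi,cv2.COLOR_BGR2HSV),(0,0,170),(179,70,255))
cs,h=cv2.findContours(m,cv2.RETR_CCOMP,cv2.CHAIN_APPROX_NONE)
for k,hh in zip(cs,h[0]):
    if hh[3]>=0 and cv2.contourArea(k)>60:print("bore",worldfit(t,k+np.array([280,168]),.01))
for n,r in(("long",(290,215,370,270)),("short",(225,225,285,270)),("round",(390,225,435,270))):
    x0,y0,x1,y1=r
    p=im[y0:y1,x0:x1].astype(int);m=((p[...,1]>p[...,0]+15)&(p[...,1]>130)).astype(np.uint8)
    cs,_=cv2.findContours(m,cv2.RETR_EXTERNAL,cv2.CHAIN_APPROX_NONE);k=max(cs,key=cv2.contourArea)
    print(n,"pocket",worldfit(t,k+np.array([x0,y0]),.005))
```

```text
brass top (array([ 0.62146283, -0.17129864,  0.15965727]), np.float64(0.0012029468759191077)) [ 0.62120616 -0.17116438  0.158     ]
slug top z.118 [ 0.6247748  -0.16222428  0.118     ]
hollow corners [[0.6761, -0.1048], [0.6269, -0.0906], [0.5891, -0.2155], [0.6372, -0.2285]]
cone mouth [ 0.77317275 -0.1409531   0.06      ] [ 0.76077583 -0.13194078  0.        ]
[ 0.46512874 -0.3676781   0.2       ]
[ 0.46435092 -0.3029438   0.4       ]
bore [632.2 107.5  58.2  58.5  45.2]
long pocket [447.4  30.2  67.  146.6  74.4]
short pocket [439.3 268.4  56.3 105.3  98.9]
round pocket [ 445.8 -241.7   49.8   51.   134.5]
```

```bash
cat >> h.py <<'E'
from scipy.spatial.transform import Rotation as Ro
def go(x,y,z,yaw):
    s=read_state();R=np.array(s["tcp_rot"]);p=np.array(s["position"])
    a=np.radians(yaw);Y=np.array([np.cos(a),np.sin(a),0]);Z=np.array([0,0,-1.]);G=np.c_[np.cross(Y,Z),Y,Z]
    H=G@np.diag([-1,-1,1])
    r=min((Ro.from_matrix(R.T@g).as_rotvec(degrees=True) for g in(G,H)),key=np.linalg.norm)
    print("turn",(r/5).round(2),"shift",(R.T@(np.array([x,y,z])-p)/.03).round(3))
E
python3 -c "
from h import *
go(.6213,-.1713,.25,-17)"
```

```text
turn [-2.00e-02  1.00e-02  1.77e+01] shift [-21.456 -19.659  -0.913]
```

Emit:
send_rows([
  [0, 0, 17.7, -21.45, -19.65, -0.9, 1],
  [0, 0, 17.7, -21.45, -19.65, -0.9, 1],
  [0, 0, 17.7, -21.45, -19.65, -0.9, 1],
  [0, 0, 17.7, -21.45, -19.65, -0.9, 1],
  [0, 0, 17.7, -21.45, -19.65, -0.9, 1],
  [0, 0, 17.7, -21.45, -19.65, -0.9, 1],
  [0, 0, 17.7, -21.45, -19.65, -0.9, 1],
  [0, 0, 17.7, -21.45, -19.65, -0.9, 1],
  [0, 0, 17.7, -21.45, -19.65, -0.9, 1],
  [0, 0, 17.7, -21.45, -19.65, -0.9, 1],
  [0, 0, 17.7, -21.45, -19.65, -0.9, 1],
  [0, 0, 17.7, -21.45, -19.65, -0.9, 1],
  [0, 0, 17.7, -21.45, -19.65, -0.9, 1],
  [0, 0, 17.7, -21.45, -19.65, -0.9, 1],
  [0, 0, 17.7, -21.45, -19.65, -0.9, 1],
  [0, 0, 17.7, -21.45, -19.65, -0.9, 1],
  [0, 0, 17.7, -21.45, -19.65, -0.9, 1],
  [0, 0, 17.7, -21.45, -19.65, -0.9, 1],
  [0, 0, 17.7, -21.45, -19.65, -0.9, 1],
  [0, 0, 17.7, -21.45, -19.65, -0.9, 1],
])

```text
time_s: 1.77
position: [0.6025, -0.1376, 0.2479]
tcp_rot: [[0.293, 0.956, -0.001], [0.956, -0.293, 0.001], [0.0, -0.001, -1.0]]
force: [0.5, 1.0, 1.3]
opening: 1.0
grasp_force: 0.0
```

```bash
python3 -c "
from h import *
go(.6213,-.1713,.131,-17)
s=read_state();print(s['position'],s['force'],s['time_s'])"
```

```text
turn [-0.01 -0.   -0.  ] shift [-0.891  0.934  3.894]
[ 0.60245839 -0.13759928  0.24787357] [0.50327366 0.97334072 1.33336611] 1.7667
```

Emit:
send_rows([
  [0, 0, 0, 0, 0, 0, 1],
  [0, 0, 0, 0, 0, 0, 1],
  [0, 0, 0, 0, 0, 0, 1],
])

```text
time_s: 2.02
position: [0.6013, -0.1353, 0.2474]
tcp_rot: [[0.293, 0.956, -0.002], [0.956, -0.293, 0.002], [0.001, -0.003, -1.0]]
force: [0.2, -0.0, -0.9]
opening: 1.001
grasp_force: 0.0
```

```bash
python3 -c "
from h import *
go(.6213,-.1713,.131,-17)"
```

```text
turn [-0.03 -0.01 -0.01] shift [-0.955  1.001  3.876]
```

Emit:
send_rows([
  [0, 0, 0, -0.95, 1.0, 0, 1],
  [0, 0, 0, -0.95, 1.0, 0, 1],
  [0, 0, 0, -0.95, 1.0, 1, 1],
  [0, 0, 0, -0.95, 1.0, 2, 1],
  [0, 0, 0, -0.95, 1.0, 2.8, 1],
  [0, 0, 0, -0.95, 1.0, 2.8, 1],
  [0, 0, 0, -0.95, 1.0, 2.8, 1],
])

```text
time_s: 2.6
position: [0.6213, -0.1698, 0.1633]
tcp_rot: [[0.291, 0.957, -0.004], [0.957, -0.291, 0.002], [0.001, -0.004, -1.0]]
force: [0.2, 0.2, 0.4]
opening: 1.002
grasp_force: 0.0
```

Run:
```python
from h import *
go(.6213,-.1713,.131,-17)
a=optics.capture("top")["image"][130:240,340:450];b=optics.capture("side")["image"][170:280,330:440]
cv2.imwrite("pics/p3.png",cv2.resize(np.hstack([a,b]),None,fx=3.6,fy=3.6,interpolation=cv2.INTER_CUBIC))
```

```text
turn [-0.05 -0.01  0.02] shift [-0.047  0.019  1.076]
```

View pics/p3.png

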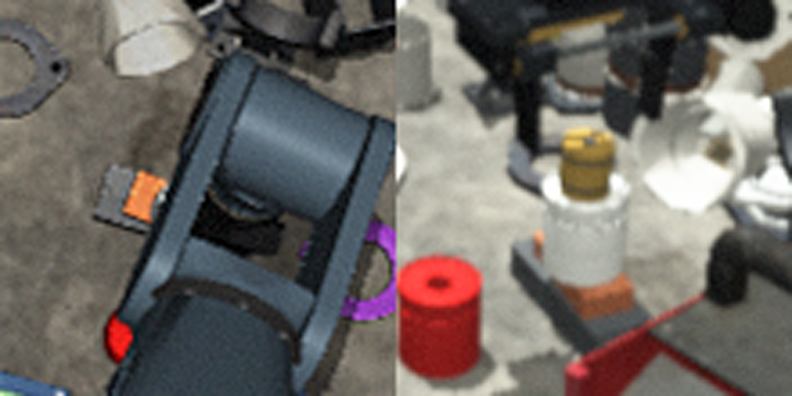

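In the side half, the fingers at about (525,130) and (650,90) straddle the brass at (587,160), so I can go down.

Emit:
send_rows([
  [0, 0, 0, -0.05, 0, 0.5, 1],
  [0, 0, 0, -0.05, 0, 1.05, 1],
  [0, 0, 0, -0.05, 0, 1.05, 1],
  [0, 0, 0, -0.05, 0, 1.05, 0],
  [0, 0, 0, -0.05, 0, 1.05, 0],
  [0, 0, 0, -0.05, 0, 1.05, 0],
  [0, 0, 0, -0.05, 0, 1.05, 0],
  [0, 0, 0, -0.05, 0, 1.05, 0],
  [0, 0, 0, -0.05, 0, 1.05, 0],
  [0, 0, 0, -0.05, 0, 1.05, 0],
  [0, 0, 0, -0.05, 0, 1.05, 0],
])

```text
time_s: 3.62
position: [0.6222, -0.1732, 0.1329]
tcp_rot: [[0.292, 0.956, 0.0], [0.956, -0.292, -0.0], [-0.0, 0.0, -1.0]]
force: [-0.5, 0.2, 0.0]
opening: 0.483
grasp_force: 0.0
```

Emit:
send_rows([
  [0, 0, 0, 0, 0, 0, 0],
  [0, 0, 0, 0, 0, 0, 0],
  [0, 0, 0, 0, 0, 0, 0],
  [0, 0, 0, 0, 0, 0, 0],
])

```text
time_s: 3.95
position: [0.6217, -0.173, 0.1329]
tcp_rot: [[0.292, 0.956, -0.001], [0.956, -0.292, 0.0], [-0.0, -0.001, -1.0]]
force: [-1.4, -0.1, 1.3]
opening: 0.433
grasp_force: 29.4
```

Emit:
send_rows([
  [0, 0, 0, 0, 0, -0.5, 0],
  [0, 0, 0, 0, 0, -1.2, 0],
  [0, 0, 0, 0, 0, -2, 0],
  [0, 0, 0, 0, 0, -2, 0],
])

```text
time_s: 4.28
position: [0.6251, -0.1743, 0.1967]
tcp_rot: [[0.292, 0.956, 0.008], [0.956, -0.292, -0.004], [-0.001, 0.009, -1.0]]
force: [1.5, -1.4, -2.0]
opening: 0.435
grasp_force: 29.3
```

```bash
python3 -c "
from h import *
go(.4455,-.2425,.15,-5)"
```

```text
turn [ 0.1   0.02 -2.4 ] shift [-3.921 -5.076  1.515]
```

Emit:
send_rows([
  [0, 0, -1.2, -1.3, -1.7, 0, 0],
  [0, 0, -2.4, -2.6, -3.4, 0.5, 0],
  [0, 0, -2.4, -3.9, -5.05, 1, 0],
  [0, 0, -2.4, -3.9, -5.05, 1.5, 0],
  [0, 0, -2.4, -3.9, -5.05, 1.5, 0],
  [0, 0, -2.4, -3.9, -5.05, 1.5, 0],
  [0, 0, -2.4, -3.9, -5.05, 1.5, 0],
  [0, 0, -2.4, -3.9, -5.05, 1.5, 0],
  [0, 0, -2.4, -3.9, -5.05, 1.5, 0],
])

```text
time_s: 5.03
position: [0.4446, -0.2412, 0.1479]
tcp_rot: [[0.086, 0.996, 0.002], [0.996, -0.086, -0.001], [-0.001, 0.002, -1.0]]
force: [-0.6, 0.0, -3.2]
opening: 0.432
grasp_force: 29.3
```

```bash
python3 -c "
from h import *
go(.4455,-.2425,.022,-5)"
```

```text
turn [0.02 0.01 0.01] shift [-0.037  0.027  4.196]
```

Emit:
send_rows([
  [0, 0, 0, 0, 0.03, 1, 0],
  [0, 0, 0, 0, 0.03, 2, 0],
  [0, 0, 0, 0, 0.03, 3, 0],
  [0, 0, 0, 0, 0.03, 3.6, 0],
  [0, 0, 0, 0, 0.03, 4, 0],
  [0, 0, 0, 0, 0.03, 4.15, 0],
  [0, 0, 0, 0, 0.03, 4.2, 0],
  [0, 0, 0, 0, 0.03, 4.2, 0],
  [0, 0, 0, 0, 0.03, 4.2, 0],
])

```text
time_s: 5.78
position: [0.4455, -0.2413, 0.0224]
tcp_rot: [[0.086, 0.996, 0.002], [0.996, -0.086, -0.002], [-0.002, 0.003, -1.0]]
force: [-0.5, -0.9, -3.5]
opening: 0.431
grasp_force: 29.6
```

```bash
python3 -c "
from h import *
go(.4455,-.2415,.0195,-5)"
```

```text
turn [0.03 0.02 0.01] shift [-0.006 -0.001  0.096]
```

Emit:
send_rows([
  [0, 0, 0, 0, 0, 0.04, 0],
  [0, 0, 0, 0, 0, 0.07, 0],
  [0, 0, 0, 0, 0, 0.09, 0],
  [0, 0, 0, 0, 0, 0.09, 0],
])

```text
time_s: 6.12
position: [0.4453, -0.2416, 0.0212]
tcp_rot: [[0.087, 0.996, 0.003], [0.996, -0.087, -0.003], [-0.002, 0.003, -1.0]]
force: [-1.6, 0.8, 10.9]
opening: 0.431
grasp_force: 29.6
```

Contact at about 14 N, so the plug is on the floor. Releasing.

Emit:
send_rows([
  [0, 0, 0, 0, 0, -0.02, 0.6],
  [0, 0, 0, 0, 0, -0.02, 0.7],
  [0, 0, 0, 0, 0, -0.02, 0.8],
  [0, 0, 0, 0, 0, -0.02, 1],
  [0, 0, 0, 0, 0, -0.02, 1],
  [0, 0, 0, 0, 0, -0.5, 1],
  [0, 0, 0, 0, 0, -1.5, 1],
  [0, 0, 0, 0, 0, -2.5, 1],
  [0, 0, 0, 0, 0, -4, 1],
  [0, 0, 0, 0, 0, -5.5, 1],
  [0, 0, 0, 0, 0, -5.5, 1],
  [0, 0, 0, 0, 0, -5.5, 1],
])

```text
time_s: 7.12
position: [0.4458, -0.2423, 0.1872]
tcp_rot: [[0.087, 0.996, 0.006], [0.996, -0.087, -0.005], [-0.005, 0.006, -1.0]]
force: [-0.8, 0.5, -0.2]
opening: 0.998
grasp_force: 0.0
```

Run:
```python
from h import *
t=optics.capture("top");s=optics.capture("side");np.savez("t1.npz",**t);np.savez("s1.npz",**s)
a=t["image"][150:270,350:450];b=s["image"][190:310,320:420]
cv2.imwrite("pics/p4.png",cv2.resize(np.hstack([a,b]),None,fx=4,fy=4,interpolation=cv2.INTER_CUBIC))
```

```text
(no output)
```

View pics/p4.png

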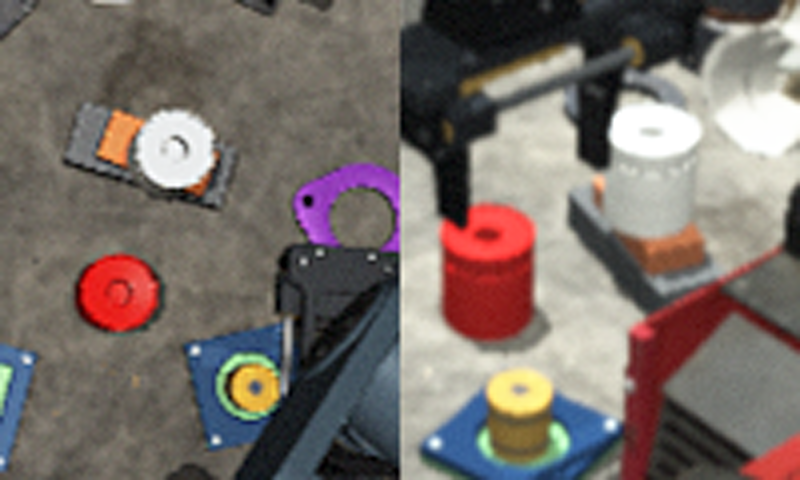

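The plug stands in the pocket, with its top at about (256,387) in the crop. The slug's top centre is at (174,149) in the top crop and (655,130) in the side crop.

Run:
```python
from h import *
t=dict(np.load("t1.npz"));s=dict(np.load("s1.npz"))
C=lambda x,y:(350+x/4-.4,150+y/4-.4)
S=lambda x,y:(320+(x-400)/4-.4,190+y/4-.4)
print("brass",onz(t,C(256,387),.045),tri(t,C(256,387),s,S(521,388)))
print("slug",onz(t,C(174,149),.118),tri(t,C(174,149),s,S(655,130)))
k=blobs(t["image"],(0,0,150),(179,50,255),(375,170,410,205))[0];print(worldfit(t,k,.118),cv2.contourArea(k), cv2.minEnclosingCircle(k))
go(.6235,-.163,.187,-17)
```

```text
brass [ 0.44506411 -0.23890705  0.045     ] (array([ 0.4450461 , -0.23862692,  0.04627643]), np.float64(8.038809181734267e-05))
slug [ 0.6255535  -0.16528133  0.118     ] (array([ 0.62718737, -0.16695518,  0.11336273]), np.float64(0.0028126733717826883))
[ 626.6 -166.5   57.9   58.5  179.3] 277.5 ((393.5, 186.5), 10.12432861328125)
turn [-0.01 -0.01  2.4 ] shift [ 3.094  5.755 -0.117]
```

Emit:
send_rows([
  [0, 0, 1.2, 1, 1.95, -0.1, 1],
  [0, 0, 2.4, 2, 3.9, -0.1, 1],
  [0, 0, 2.4, 3, 5.85, -0.1, 1],
  [0, 0, 2.4, 3, 5.85, -0.1, 1],
  [0, 0, 2.4, 3, 5.85, -0.1, 1],
  [0, 0, 2.4, 3, 5.85, -0.1, 1],
  [0, 0, 2.4, 3, 5.85, -0.1, 1],
  [0, 0, 2.4, 3, 5.85, -0.1, 1],
  [0, 0, 2.4, 3, 5.85, -0.1, 1],
])

```text
time_s: 7.97
position: [0.6245, -0.1666, 0.1853]
tcp_rot: [[0.293, 0.956, -0.004], [0.956, -0.293, 0.002], [0.0, -0.005, -1.0]]
force: [0.2, -0.4, 0.6]
opening: 1.002
grasp_force: 0.0
```

```bash
python3 -c "
from h import *
go(.626,-.166,.075,-17)"
```

```text
turn [-0.05 -0.   -0.01] shift [0.032 0.06  3.675]
```

Emit:
send_rows([
  [0, 0, 0, 0.03, 0.05, 0.7, 1],
  [0, 0, 0, 0.03, 0.05, 1.5, 1],
  [0, 0, 0, 0.03, 0.05, 2.2, 1],
  [0, 0, 0, 0.03, 0.05, 2.8, 1],
  [0, 0, 0, 0.03, 0.05, 3.4, 1],
  [0, 0, 0, 0.03, 0.05, 3.65, 1],
  [0, 0, 0, 0.03, 0.05, 3.65, 1],
  [0, 0, 0, 0.03, 0.05, 3.65, 1],
])

```text
time_s: 8.63
position: [0.6277, -0.1666, 0.0777]
tcp_rot: [[0.293, 0.956, -0.001], [0.956, -0.293, 0.0], [0.0, -0.001, -1.0]]
force: [-0.8, -0.5, -0.5]
opening: 1.001
grasp_force: 0.0
```

Emit:
send_rows([
  [0, 0, 0, 0, 0, 0, 0.8],
  [0, 0, 0, 0, 0, 0, 0.7],
  [0, 0, 0, 0, 0, 0, 0.65],
  [0, 0, 0, 0, 0, 0, 0.5],
  [0, 0, 0, 0, 0, 0, 0.4],
  [0, 0, 0, 0, 0, 0, 0],
  [0, 0, 0, 0, 0, 0, 0],
  [0, 0, 0, 0, 0, 0, 0],
  [0, 0, 0, 0, 0, 0, 0],
  [0, 0, 0, 0, 0, 0, 0],
  [0, 0, 0, 0, 0, 0, 0],
])

```text
time_s: 9.55
position: [0.627, -0.1656, 0.0781]
tcp_rot: [[0.292, 0.956, -0.003], [0.956, -0.292, 0.001], [-0.0, -0.003, -1.0]]
force: [-3.4, 1.3, 5.8]
opening: 0.68
grasp_force: 30.0
```

Emit:
send_rows([
  [0, 0, 0, 0, 0, -0.3, 0],
  [0, 0, 0, 0, 0, -1, 0],
  [0, 0, 0, 0, 0, -2, 0],
  [0, 0, 0, 0, 0, -3, 0],
  [0, 0, 0, 0, 0, -3, 0],
  [0, 0, 0, 0, 0, -3, 0],
])

```text
time_s: 10.05
position: [0.6297, -0.1666, 0.1693]
tcp_rot: [[0.292, 0.956, 0.005], [0.956, -0.292, -0.002], [-0.001, 0.005, -1.0]]
force: [0.6, 0.4, -4.9]
opening: 0.678
grasp_force: 30.0
```

```bash
python3 -c "
from h import *
go(.632,.1073,.168,0)
t=optics.capture('top')
for p in((310,140),(345,155)):print(onz(t,p,0))"
```

```text
turn [ 0.06  0.01 -3.4 ] shift [ 8.752 -2.596  0.026]
[0.79692797 0.09249871 0.        ]
[ 0.7463146  -0.02468348  0.        ]
```

Emit:
send_rows([
  [0, 0, -0.5, 0.8, -0.25, 0, 0],
  [0, 0, -1, 1.8, -0.5, 0, 0],
  [0, 0, -1.5, 3, -0.9, 0, 0],
  [0, 0, -2, 4.2, -1.25, 0, 0],
  [0, 0, -2.5, 5.4, -1.6, 0, 0],
  [0, 0, -3, 6.6, -2, 0, 0],
  [0, 0, -3.4, 7.7, -2.3, 0, 0],
  [0, 0, -3.4, 8.4, -2.5, 0, 0],
  [0, 0, -3.4, 8.75, -2.6, 0, 0],
  [0, 0, -3.4, 8.75, -2.6, 0, 0],
  [0, 0, -3.4, 8.75, -2.6, 0, 0],
  [0, 0, -3.4, 8.75, -2.6, 0, 0],
])

```text
time_s: 11.1
position: [0.6301, 0.1061, 0.1666]
tcp_rot: [[0.001, 1.0, -0.002], [1.0, -0.001, -0.001], [-0.001, -0.002, -1.0]]
force: [-0.0, -0.8, -4.5]
opening: 0.675
grasp_force: 30.0
```

```bash
python3 -c "
from h import *
go(.632,.1073,.041,0)"
```

```text
turn [-0.02  0.01 -0.01] shift [0.043 0.07  4.187]
```

Emit:
send_rows([
  [0, 0, 0, 0.02, 0.05, 1, 0],
  [0, 0, 0, 0.02, 0.05, 2, 0],
  [0, 0, 0, 0.02, 0.05, 3, 0],
  [0, 0, 0, 0.02, 0.05, 3.6, 0],
  [0, 0, 0, 0.02, 0.05, 4, 0],
  [0, 0, 0, 0.02, 0.05, 4.15, 0],
  [0, 0, 0, 0.02, 0.05, 4.2, 0],
  [0, 0, 0, 0.02, 0.05, 4.2, 0],
])

```text
time_s: 11.77
position: [0.633, 0.1076, 0.0423]
tcp_rot: [[0.001, 1.0, 0.002], [1.0, -0.001, -0.0], [-0.0, 0.002, -1.0]]
force: [0.4, -0.2, -4.1]
opening: 0.68
grasp_force: 30.0
```

```bash
python3 -c "
from h import *
go(.632,.107,.038,0)
print(read_state()['force'])"
```

```text
turn [ 0.02  0.   -0.01] shift [-0.021 -0.032  0.143]
[ 0.44313457 -0.15942652 -4.09355668]
```

Emit:
send_rows([
  [0, 0, 0, 0, 0, 0.05, 0],
  [0, 0, 0, 0, 0, 0.1, 0],
  [0, 0, 0, 0, 0, 0.13, 0],
  [0, 0, 0, 0, 0, 0.14, 0],
  [0, 0, 0, 0, 0, 0.14, 0],
])

```text
time_s: 12.18
position: [0.6324, 0.1085, 0.0382]
tcp_rot: [[-0.0, 1.0, 0.001], [1.0, 0.0, -0.0], [-0.0, 0.001, -1.0]]
force: [0.1, -0.1, -2.3]
opening: 0.676
grasp_force: 30.0
```

Light contact is beginning, so I lower a little more, then release and lift.

Emit:
send_rows([
  [0, 0, 0, 0, 0, 0.03, 0],
  [0, 0, 0, 0, 0, 0.04, 0],
  [0, 0, 0, 0, 0, 0.04, 0],
])

```text
time_s: 12.43
position: [0.6324, 0.1085, 0.0381]
tcp_rot: [[-0.0, 1.0, 0.001], [1.0, 0.0, -0.0], [-0.0, 0.001, -1.0]]
force: [-1.4, 0.6, 4.7]
opening: 0.675
grasp_force: 30.0
```

Emit:
send_rows([
  [0, 0, 0, 0, 0, 0, 0.75],
  [0, 0, 0, 0, 0, 0, 0.85],
  [0, 0, 0, 0, 0, 0, 0.95],
  [0, 0, 0, 0, 0, 0, 1],
  [0, 0, 0, 0, 0, 0, 1],
  [0, 0, 0, 0, 0, -0.5, 1],
  [0, 0, 0, 0, 0, -1.5, 1],
  [0, 0, 0, 0, 0, -2.5, 1],
  [0, 0, 0, 0, 0, -3.5, 1],
  [0, 0, 0, 0, 0, -4.5, 1],
  [0, 0, 0, 0, 0, -4.5, 1],
  [0, 0, 0, 0, 0, -4.5, 1],
])

```text
time_s: 13.43
position: [0.6334, 0.1084, 0.1735]
tcp_rot: [[-0.0, 1.0, 0.005], [1.0, 0.0, -0.0], [-0.0, 0.005, -1.0]]
force: [-0.1, 0.9, -0.5]
opening: 1.002
grasp_force: 0.0
```

Run:
```python
from h import *
t=optics.capture("top");s=optics.capture("side");np.savez("t2.npz",**t);np.savez("s2.npz",**s)
a=t["image"][150:270,350:450];b=s["image"][170:290,290:390]
cv2.imwrite("pics/p5.png",cv2.resize(np.hstack([a,b]),None,fx=4,fy=4,interpolation=cv2.INTER_CUBIC))
```

```text
(no output)
```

View pics/p5.png

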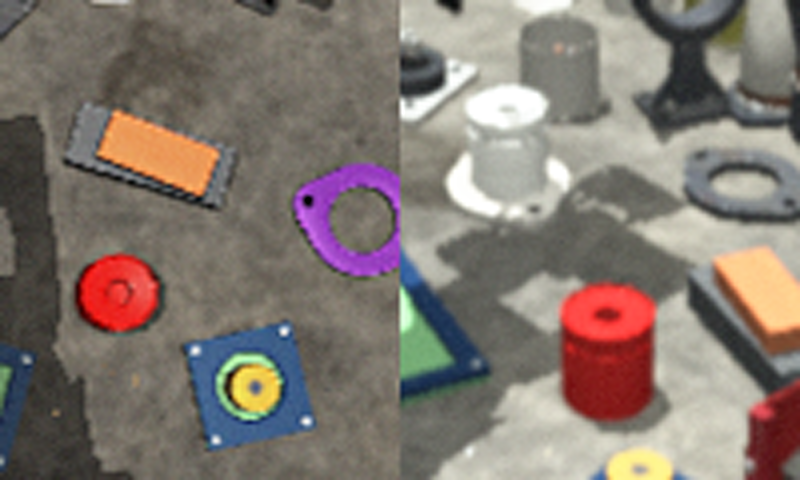

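The slug stands on the bright flange at (508,150) in the crop. The copper and hollow bars are now clear in the top half. Next I measure the copper.

Run:
```python
from h import *
t=dict(np.load("t2.npz"));s=dict(np.load("s2.npz"))
C=lambda x,y:(350+x/4-.4,150+y/4-.4)
S=lambda x,y:(290+(x-400)/4-.4,170+y/4-.4)
print("slug top",onz(s,S(508,107),.078))
k=blobs(t["image"],(5,110,90),(20,255,255),(365,165,415,210))[0];print("cu",worldfit(t,k,.05))
print("cu corners",np.mean([onz(t,C(*p),.05)[:2] for p in((116,111),(97,154),(202,196),(220,151))],0))
h=[onz(t,C(*p),.03)[:2] for p in((84,102),(65,160),(220,207),(236,150))];print("hollow",np.mean(h,0),[np.round(x,4).tolist() for x in h])
go(.627,-.16,.15,-18)
```

```text
slug top [0.62877698 0.10228921 0.078     ]
cu [ 630.9 -163.    41.5   91.    68.2]
cu corners [ 0.63055964 -0.16362565]
hollow [ 0.63150849 -0.16044479] [[0.6744, -0.1064], [0.6269, -0.0906], [0.5891, -0.2155], [0.6356, -0.2293]]
turn [-0.02  0.    3.6 ] shift [-8.945 -0.136  0.681]
```

Emit:
send_rows([
  [0, 0, 1, -1.2, 0, 0, 1],
  [0, 0, 2, -2.4, 0, 0, 1],
  [0, 0, 3, -3.7, 0, 0, 1],
  [0, 0, 4, -5, 0, 0.6, 1],
  [0, 0, 4.36, -6.3, 0, 0.6, 1],
  [0, 0, 4.36, -7.6, 0, 0.6, 1],
  [0, 0, 4.36, -8.6, 0, 0.6, 1],
  [0, 0, 4.36, -9.05, 0, 0.6, 1],
  [0, 0, 4.36, -9.05, 0, 0.6, 1],
  [0, 0, 4.36, -9.05, 0, 0.6, 1],
  [0, 0, 4.36, -9.05, 0, 0.6, 1],
])

```text
time_s: 14.45
position: [0.6312, -0.1609, 0.1523]
tcp_rot: [[0.37, 0.929, -0.002], [0.929, -0.37, 0.002], [0.001, -0.003, -1.0]]
force: [-0.2, 0.5, 0.5]
opening: 1.002
grasp_force: 0.0
```

Run:
```python
from h import *
go(.6308,-.1633,.048,-21.8)
t=optics.capture("top");np.savez("t3.npz",**t)
k=blobs(t["image"],(0,0,180),(179,60,255),(280,165,330,210))[0];print(worldfit(t,k,.01))
cv2.imwrite("pics/p6.png",cv2.resize(t["image"][150:230,265:345],None,fx=6,fy=6,interpolation=cv2.INTER_CUBIC))
```

```text
turn [-0.03 -0.01  0.01] shift [-0.082  0.026  3.475]
[632.  107.5  92.   92.8 120.2]
```

View pics/p6.png

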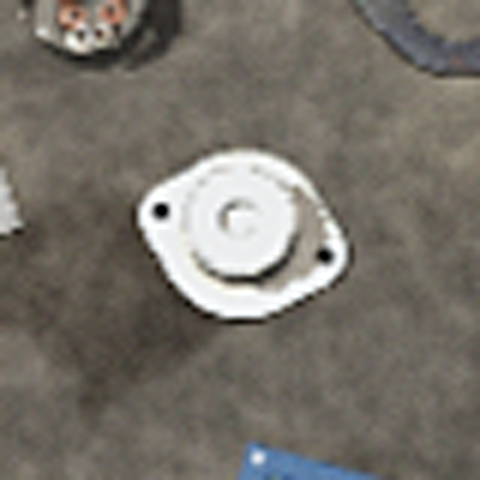

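The slug's top centre is at about (240,218) in the crop, on the flange whose bolt holes are at (161,210) and (325,256). I descend to the copper, then compute the slug's position.

Emit:
send_rows([
  [0, 0, 0, -0.08, 0.02, 0.7, 1],
  [0, 0, 0, -0.08, 0.02, 1.5, 1],
  [0, 0, 0, -0.08, 0.02, 2.2, 1],
  [0, 0, 0, -0.08, 0.02, 2.9, 1],
  [0, 0, 0, -0.08, 0.02, 3.3, 1],
  [0, 0, 0, -0.08, 0.02, 3.45, 1],
  [0, 0, 0, -0.08, 0.02, 3.45, 1],
  [0, 0, 0, -0.08, 0.02, 3.45, 1],
])

```text
time_s: 15.17
position: [0.6323, -0.1651, 0.0505]
tcp_rot: [[0.37, 0.929, 0.001], [0.929, -0.37, -0.0], [0.0, 0.001, -1.0]]
force: [0.8, 0.0, 0.4]
opening: 1.0
grasp_force: 0.0
```

Run:
```python
from h import *
t=dict(np.load("t3.npz"))
print(onz(t,(265+239/6-.4,150+218/6-.4),.078))
go(.6308,-.1633,.0395,-21.8)
```

```text
[0.63225699 0.10663677 0.078     ]
turn [ 0.01 -0.    0.01] shift [ 0.036 -0.07   0.365]
```

Emit:
send_rows([
  [0, 0, 0, 0.03, -0.05, 0.2, 1],
  [0, 0, 0, 0.03, -0.05, 0.34, 1],
  [0, 0, 0, 0.03, -0.05, 0.34, 1],
  [0, 0, 0, 0.03, -0.05, 0.34, 1],
  [0, 0, 0, 0.03, -0.05, 0.34, 1],
])

```text
time_s: 15.58
position: [0.6307, -0.1644, 0.0398]
tcp_rot: [[0.371, 0.928, 0.0], [0.928, -0.371, -0.0], [-0.0, 0.0, -1.0]]
force: [-0.3, 0.7, -0.4]
opening: 0.996
grasp_force: 0.0
```

Emit:
send_rows([
  [0, 0, 0, 0, 0, 0, 0.7],
  [0, 0, 0, 0, 0, 0, 0.6],
  [0, 0, 0, 0, 0, 0, 0.5],
  [0, 0, 0, 0, 0, 0, 0.5],
  [0, 0, 0, 0, 0, 0, 0.4],
  [0, 0, 0, 0, 0, 0, 0.3],
  [0, 0, 0, 0, 0, 0, 0],
  [0, 0, 0, 0, 0, 0, 0],
  [0, 0, 0, 0, 0, 0, 0],
  [0, 0, 0, 0, 0, 0, 0],
  [0, 0, 0, 0, 0, 0, 0],
  [0, 0, 0, 0, 0, 0, 0],
  [0, 0, 0, 0, 0, 0, 0],
  [0, 0, 0, 0, 0, 0, 0],
])

```text
time_s: 16.75
position: [0.6307, -0.1642, 0.0395]
tcp_rot: [[0.371, 0.929, 0.0], [0.929, -0.371, -0.0], [-0.0, 0.0, -1.0]]
force: [1.1, -1.0, -0.5]
opening: 0.452
grasp_force: 30.0
```

Emit:
send_rows([
  [0, 0, 0, 0, 0, -0.1, 0],
  [0, 0, 0, 0, 0, -0.3, 0],
  [0, 0, 0, 0, 0, -0.7, 0],
  [0, 0, 0, 0, 0, -1.3, 0],
  [0, 0, 0, 0, 0, -2, 0],
  [0, 0, 0, 0, 0, -2.8, 0],
  [0, 0, 0, 0, 0, -3.6, 0],
  [0, 0, 0, 0, 0, -4, 0],
  [0, 0, 0, 0, 0, -4, 0],
  [0, 0, 0, 0, 0, -4, 0],
])

```text
time_s: 17.58
position: [0.6305, -0.1641, 0.1601]
tcp_rot: [[0.371, 0.929, 0.001], [0.929, -0.371, -0.0], [-0.0, 0.001, -1.0]]
force: [0.2, 0.9, -5.7]
opening: 0.46
grasp_force: 30.0
```

Run:
```python
from h import *
go(.4392,.2675,.16,8.5)
s=optics.capture("side");b=s["image"][140:290,290:440]
cv2.imwrite("pics/p7.png",cv2.resize(b,None,fx=3,fy=3,interpolation=cv2.INTER_CUBIC))
```

```text
turn [ 0.01  0.   -6.06] shift [ 1.0992e+01 -1.1262e+01 -8.0000e-03]
```

View pics/p7.png

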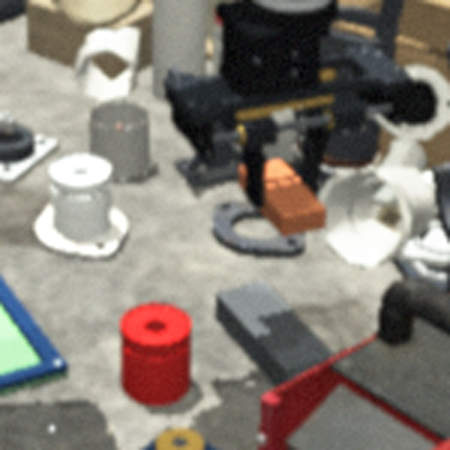

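The copper bar is held level at about (285,195) and the hollow bar stays on the bench. Moving to the short pocket.

Emit:
send_rows([
  [0, 0, -0.3, 0.4, -0.4, 0, 0],
  [0, 0, -0.8, 1.2, -1.2, 0, 0],
  [0, 0, -1.3, 2.1, -2.1, 0, 0],
  [0, 0, -1.8, 3, -3, 0, 0],
  [0, 0, -2.3, 3.9, -4, 0, 0],
  [0, 0, -2.8, 4.8, -4.9, 0, 0],
  [0, 0, -3.3, 5.7, -5.8, 0, 0],
  [0, 0, -3.8, 6.6, -6.7, 0, 0],
  [0, 0, -4.3, 7.5, -7.7, 0, 0],
  [0, 0, -4.8, 8.4, -8.6, 0, 0],
  [0, 0, -5.3, 9.3, -9.5, 0, 0],
  [0, 0, -5.8, 10.1, -10.35, 0, 0],
  [0, 0, -6.06, 10.7, -10.95, 0, 0],
  [0, 0, -6.06, 11, -11.26, 0, 0],
  [0, 0, -6.06, 11, -11.26, 0, 0],
  [0, 0, -6.06, 11, -11.26, 0, 0],
  [0, 0, -6.06, 11, -11.26, 0, 0],
])

```text
time_s: 19.05
position: [0.4391, 0.267, 0.1586]
tcp_rot: [[-0.148, 0.989, -0.002], [0.989, 0.148, -0.001], [-0.001, -0.002, -1.0]]
force: [0.2, 0.2, -4.8]
opening: 0.454
grasp_force: 30.0
```

```bash
python3 -c "
from h import *
go(.4392,.2675,.03,8.5)"
```

```text
turn [-0.02  0.01  0.  ] shift [0.021 0.014 4.285]
```

Emit:
send_rows([
  [0, 0, 0, 0.02, 0.01, 0.6, 0],
  [0, 0, 0, 0.02, 0.01, 1.4, 0],
  [0, 0, 0, 0.02, 0.01, 2.3, 0],
  [0, 0, 0, 0.02, 0.01, 3.1, 0],
  [0, 0, 0, 0.02, 0.01, 3.8, 0],
  [0, 0, 0, 0.02, 0.01, 4.2, 0],
  [0, 0, 0, 0.02, 0.01, 4.3, 0],
  [0, 0, 0, 0.02, 0.01, 4.3, 0],
  [0, 0, 0, 0.02, 0.01, 4.3, 0],
  [0, 0, 0, 0.02, 0.01, 4.3, 0],
])

```text
time_s: 19.88
position: [0.4408, 0.2682, 0.0314]
tcp_rot: [[-0.147, 0.989, 0.002], [0.989, 0.147, 0.001], [0.0, 0.002, -1.0]]
force: [-0.6, 0.3, -4.8]
opening: 0.456
grasp_force: 30.0
```

Run:
```python
from h import *
go(.4392,.2675,.0155,8.5)
s=optics.capture("side");b=s["image"][170:270,170:290]
cv2.imwrite("pics/p8.png",cv2.resize(b,None,fx=5,fy=5,interpolation=cv2.INTER_CUBIC))
```

```text
turn [ 0.03 -0.   -0.01] shift [-0.016 -0.059  0.531]
```

View pics/p8.png

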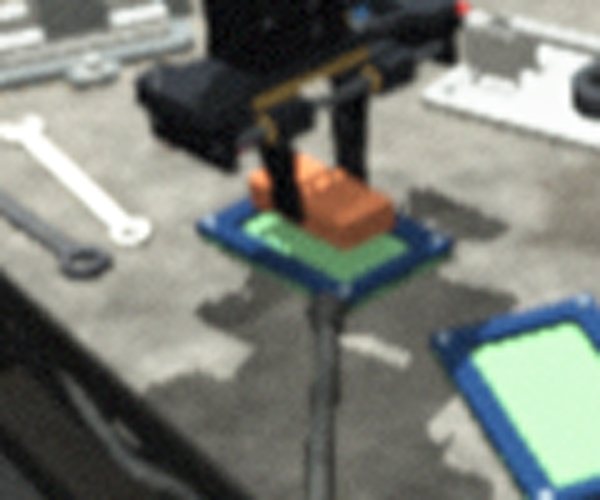

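The bar at (325,210) hovers level over the short pocket. Lowering it.

Emit:
send_rows([
  [0, 0, 0, 0, -0.04, 0.2, 0],
  [0, 0, 0, 0, -0.04, 0.35, 0],
  [0, 0, 0, 0, -0.04, 0.44, 0],
  [0, 0, 0, 0, -0.04, 0.5, 0],
  [0, 0, 0, 0, -0.04, 0.52, 0],
  [0, 0, 0, 0, -0.04, 0.52, 0],
  [0, 0, 0, 0, -0.04, 0.52, 0],
])

```text
time_s: 20.52
position: [0.4385, 0.2682, 0.0149]
tcp_rot: [[-0.148, 0.989, 0.0], [0.989, 0.148, 0.0], [-0.0, 0.0, -1.0]]
force: [1.0, 0.9, -5.2]
opening: 0.453
grasp_force: 30.0
```

Emit:
send_rows([
  [0, 0, 0, 0, 0, 0.02, 0],
  [0, 0, 0, 0, 0, 0.03, 0],
  [0, 0, 0, 0, 0, 0.03, 0],
])

```text
time_s: 20.77
position: [0.4387, 0.2682, 0.0145]
tcp_rot: [[-0.148, 0.989, 0.001], [0.989, 0.148, 0.0], [0.0, 0.001, -1.0]]
force: [-0.4, -0.1, -0.1]
opening: 0.455
grasp_force: 30.0
```

Weight is taken up by the floor, so I release and lift.

Emit:
send_rows([
  [0, 0, 0, 0, 0, 0, 0.5],
  [0, 0, 0, 0, 0, 0, 0.55],
  [0, 0, 0, 0, 0, 0, 0.6],
  [0, 0, 0, 0, 0, 0, 0.7],
  [0, 0, 0, 0, 0, -0.1, 1],
  [0, 0, 0, 0, 0, -0.5, 1],
  [0, 0, 0, 0, 0, -1.3, 1],
  [0, 0, 0, 0, 0, -2.3, 1],
  [0, 0, 0, 0, 0, -3.3, 1],
  [0, 0, 0, 0, 0, -4.3, 1],
  [0, 0, 0, 0, 0, -5, 1],
  [0, 0, 0, 0, 0, -5, 1],
  [0, 0, 0, 0, 0, -5, 1],
])

```text
time_s: 21.85
position: [0.4392, 0.2684, 0.1654]
tcp_rot: [[-0.148, 0.989, 0.003], [0.989, 0.148, 0.001], [0.001, 0.003, -1.0]]
force: [-0.1, -1.0, -0.4]
opening: 0.999
grasp_force: 0.0
```

Run:
```python
from h import *
t=optics.capture("top");s=optics.capture("side")
C=lambda x,y:(350+x/4-.4,150+y/4-.4)
ks=blobs(s["image"],(0,90,90),(20,255,255),(205,195,265,245));print("cu side",worldfit(s,ks[0],.025))
# hollow bar: dark neutral, by brightness against bench
cv2.imwrite("pics/p9.png",cv2.resize(np.hstack([t["image"][160:220,350:430],s["image"][190:250,195:275]]),None,fx=5,fy=5,interpolation=cv2.INTER_CUBIC))
np.savez("t4.npz",**t)
go(.6315,-.1603,.15,-17)
```

```text
cu side [431.7 257.9  55.3 112.9  98.2]
turn [-0.02  0.01  5.1 ] shift [-15.069   4.282   0.442]
```

View pics/p9.png

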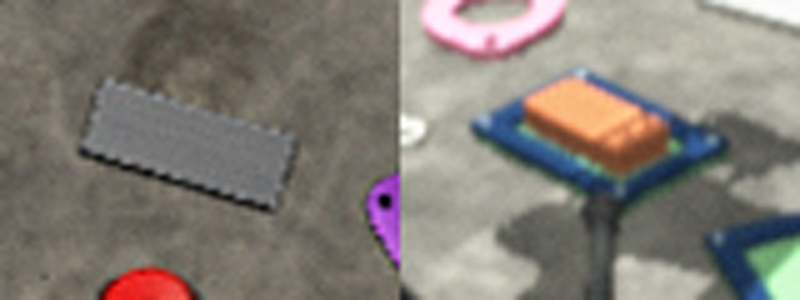

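The copper lies in the short pocket at (595,125). The hollow bar's top-face corners are about (106,80), (82,150), (274,203) and (296,133). I go over it and compute the centre.

Emit:
send_rows([
  [0, 0, 0.5, -1.1, 0.3, 0, 1],
  [0, 0, 1, -2.3, 0.65, 0, 1],
  [0, 0, 1.5, -3.5, 1, 0, 1],
  [0, 0, 2, -4.7, 1.3, 0, 1],
  [0, 0, 2.5, -5.9, 1.65, 0, 1],
  [0, 0, 3, -7.1, 2, 0, 1],
  [0, 0, 3.5, -8.3, 2.35, 0, 1],
  [0, 0, 4, -9.5, 2.7, 0.2, 1],
  [0, 0, 4.5, -10.7, 3, 0.4, 1],
  [0, 0, 5.1, -11.9, 3.4, 0.4, 1],
  [0, 0, 5.1, -13.1, 3.7, 0.4, 1],
  [0, 0, 5.1, -14.3, 4.05, 0.4, 1],
  [0, 0, 5.1, -15.05, 4.28, 0.4, 1],
  [0, 0, 5.1, -15.05, 4.28, 0.4, 1],
  [0, 0, 5.1, -15.05, 4.28, 0.4, 1],
  [0, 0, 5.1, -15.05, 4.28, 0.4, 1],
  [0, 0, 5.1, -15.05, 4.28, 0.4, 1],
])

```text
time_s: 23.37
position: [0.6308, -0.1576, 0.1508]
tcp_rot: [[0.291, 0.957, -0.003], [0.957, -0.291, 0.002], [0.001, -0.004, -1.0]]
force: [-0.7, 0.2, -0.7]
opening: 0.998
grasp_force: 0.0
```

Run:
```python
from h import *
t=dict(np.load("t4.npz"))
h=np.array([onz(t,(350+x/5-.4,160+y/5-.4),.03)[:2] for x,y in((106,80),(82,150),(274,203),(296,133))])
print(h.mean(0),cv2.minAreaRect((h*1000).astype(np.float32)))
go(*h.mean(0),.025,-17)
```

```text
[ 0.63276671 -0.16075456] ((632.7036743164062, -160.52696228027344), (130.67526245117188, 48.49310302734375), 74.42214965820312)
turn [-0.04 -0.01  0.01] shift [-0.083  0.108  4.193]
```

Emit:
send_rows([
  [0, 0, -0.1, -0.08, 0.1, 0.7, 1],
  [0, 0, -0.1, -0.08, 0.1, 1.5, 1],
  [0, 0, -0.1, -0.08, 0.1, 2.3, 1],
  [0, 0, -0.1, -0.08, 0.1, 3.1, 1],
  [0, 0, -0.1, -0.08, 0.1, 3.8, 1],
  [0, 0, -0.1, -0.08, 0.1, 4.2, 1],
  [0, 0, -0.1, -0.08, 0.1, 4.5, 1],
  [0, 0, -0.1, -0.08, 0.1, 4.6, 1],
  [0, 0, -0.1, -0.08, 0.1, 4.6, 1],
  [0, 0, -0.1, -0.08, 0.1, 4.6, 1],
])

```text
time_s: 24.2
position: [0.6352, -0.1627, 0.015]
tcp_rot: [[0.284, 0.959, 0.002], [0.959, -0.284, -0.001], [-0.0, 0.002, -1.0]]
force: [0.0, 0.4, 1.1]
opening: 0.997
grasp_force: 0.0
```

Emit:
send_rows([
  [0, 0, 0, 0, 0, 0, 0.8],
  [0, 0, 0, 0, 0, 0, 0.7],
  [0, 0, 0, 0, 0, 0, 0.65],
  [0, 0, 0, 0, 0, 0, 0.6],
  [0, 0, 0, 0, 0, 0, 0.5],
  [0, 0, 0, 0, 0, 0, 0.3],
  [0, 0, 0, 0, 0, 0, 0],
  [0, 0, 0, 0, 0, 0, 0],
  [0, 0, 0, 0, 0, 0, 0],
  [0, 0, 0, 0, 0, 0, 0],
  [0, 0, 0, 0, 0, 0, 0],
  [0, 0, 0, 0, 0, 0, 0],
])

```text
time_s: 25.2
position: [0.6326, -0.1621, 0.014]
tcp_rot: [[0.284, 0.959, -0.004], [0.959, -0.284, 0.001], [0.0, -0.004, -1.0]]
force: [-5.1, 0.2, 5.1]
opening: 0.571
grasp_force: 30.0
```

Emit:
send_rows([
  [0, 0, 0, 0, 0, -0.1, 0],
  [0, 0, 0, 0, 0, -0.4, 0],
  [0, 0, 0, 0, 0, -1, 0],
  [0, 0, 0, 0, 0, -1.8, 0],
  [0, 0, 0, 0, 0, -2.7, 0],
  [0, 0, 0, 0, 0, -3.6, 0],
  [0, 0, 0, 0, 0, -4.3, 0],
  [0, 0, 0, 0, 0, -4.3, 0],
  [0, 0, 0, 0, 0, -4.3, 0],
])

```text
time_s: 25.95
position: [0.6358, -0.1631, 0.1443]
tcp_rot: [[0.284, 0.959, 0.004], [0.959, -0.284, -0.002], [-0.0, 0.005, -1.0]]
force: [0.2, 0.0, -3.4]
opening: 0.569
grasp_force: 30.0
```

Run:
```python
from h import *
go(.447,.0287,.14,-15.8)
s=optics.capture("side");b=s["image"][140:290,290:440]
k=s["image"]
cv2.imwrite("pics/p10.png",cv2.resize(b,None,fx=3,fy=3,interpolation=cv2.INTER_CUBIC))
```

```text
turn [ 0.05  0.   -0.14] shift [ 4.342 -7.852  0.105]
```

View pics/p10.png

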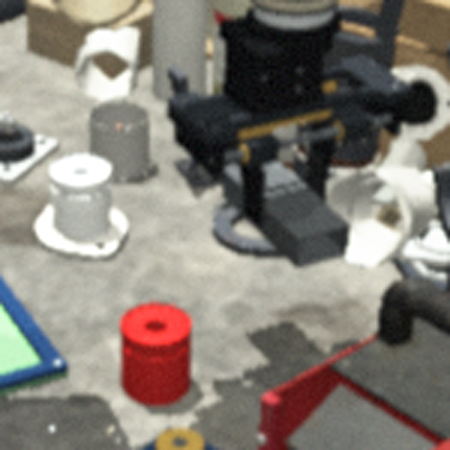

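The hollow bar is held level at (290,215). Moving to the long pocket.

Emit:
send_rows([
  [0, 0, -0.1, 0.2, -0.35, 0, 0],
  [0, 0, -0.1, 0.6, -1.1, 0, 0],
  [0, 0, -0.1, 1.1, -2, 0, 0],
  [0, 0, -0.14, 1.6, -2.9, 0, 0],
  [0, 0, -0.14, 2.1, -3.8, 0, 0],
  [0, 0, -0.14, 2.6, -4.7, 0, 0],
  [0, 0, -0.14, 3.1, -5.6, 0, 0],
  [0, 0, -0.14, 3.6, -6.5, 0, 0],
  [0, 0, -0.14, 4.05, -7.3, 0, 0],
  [0, 0, -0.14, 4.34, -7.85, 0, 0],
  [0, 0, -0.14, 4.34, -7.85, 0, 0],
  [0, 0, -0.14, 4.34, -7.85, 0, 0],
  [0, 0, -0.14, 4.34, -7.85, 0, 0],
])

```text
time_s: 27.08
position: [0.4463, 0.0288, 0.1423]
tcp_rot: [[0.272, 0.962, 0.0], [0.962, -0.272, -0.0], [-0.0, 0.0, -1.0]]
force: [0.2, -1.3, -4.3]
opening: 0.574
grasp_force: 30.0
```

```bash
python3 -c "
from h import *
go(.447,.0287,.035,-15.8)"
```

```text
turn [0.01 0.   0.  ] shift [3.000e-03 2.100e-02 3.578e+00]
```

Emit:
send_rows([
  [0, 0, 0, 0, 0.02, 0.6, 0],
  [0, 0, 0, 0, 0.02, 1.4, 0],
  [0, 0, 0, 0, 0.02, 2.2, 0],
  [0, 0, 0, 0, 0.02, 2.9, 0],
  [0, 0, 0, 0, 0.02, 3.4, 0],
  [0, 0, 0, 0, 0.02, 3.6, 0],
  [0, 0, 0, 0, 0.02, 3.6, 0],
  [0, 0, 0, 0, 0.02, 3.6, 0],
  [0, 0, 0, 0, 0.02, 3.6, 0],
])

```text
time_s: 27.83
position: [0.4472, 0.0285, 0.0356]
tcp_rot: [[0.273, 0.962, 0.002], [0.962, -0.273, -0.0], [0.0, 0.002, -1.0]]
force: [-0.0, -0.7, -3.3]
opening: 0.573
grasp_force: 30.0
```

Run:
```python
from h import *
go(.447,.0287,.0195,-15.8)
s=optics.capture("side");b=s["image"][190:290,230:350]
cv2.imwrite("pics/p11.png",cv2.resize(b,None,fx=5,fy=5,interpolation=cv2.INTER_CUBIC))
```

```text
turn [ 0.02 -0.   -0.  ] shift [ 0.003 -0.011  0.536]
```

View pics/p11.png

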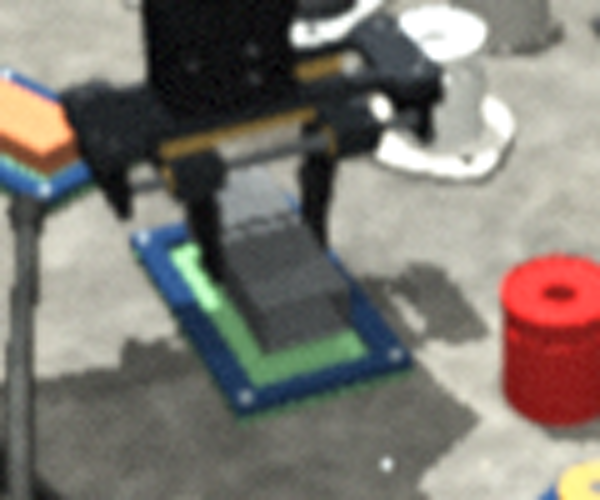

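The bar is aligned above the long pocket at (290,280). Lowering it.

Emit:
send_rows([
  [0, 0, 0, 0, -0.01, 0.2, 0],
  [0, 0, 0, 0, -0.01, 0.35, 0],
  [0, 0, 0, 0, -0.01, 0.45, 0],
  [0, 0, 0, 0, -0.01, 0.5, 0],
  [0, 0, 0, 0, -0.01, 0.52, 0],
  [0, 0, 0, 0, -0.01, 0.52, 0],
  [0, 0, 0, 0, -0.01, 0.52, 0],
])

```text
time_s: 28.47
position: [0.4458, 0.0291, 0.0194]
tcp_rot: [[0.272, 0.962, -0.0], [0.962, -0.272, 0.0], [-0.0, -0.0, -1.0]]
force: [1.0, -0.2, -4.1]
opening: 0.571
grasp_force: 30.0
```

Emit:
send_rows([
  [0, 0, 0, 0, 0, 0.02, 0],
  [0, 0, 0, 0, 0, 0.04, 0],
  [0, 0, 0, 0, 0, 0.04, 0],
])

```text
time_s: 28.72
position: [0.446, 0.029, 0.019]
tcp_rot: [[0.272, 0.962, 0.001], [0.962, -0.272, -0.0], [0.0, 0.001, -1.0]]
force: [0.1, 0.5, 5.7]
opening: 0.571
grasp_force: 30.0
```

Contact, so I release and lift clear.

Emit:
send_rows([
  [0, 0, 0, 0, 0, 0, 0.62],
  [0, 0, 0, 0, 0, 0, 0.7],
  [0, 0, 0, 0, 0, 0, 0.75],
  [0, 0, 0, 0, 0, 0, 0.85],
  [0, 0, 0, 0, 0, -0.1, 1],
  [0, 0, 0, 0, 0, -0.5, 1],
  [0, 0, 0, 0, 0, -1.3, 1],
  [0, 0, 0, 0, 0, -2.3, 1],
  [0, 0, 0, 0, 0, -3.3, 1],
  [0, 0, 0, 0, 0, -4.3, 1],
  [0, 0, 0, 0, 0, -5.3, 1],
  [0, 0, 0, 0, 0, -6, 1],
  [0, 0, 0, 0, 0, -6, 1],
  [0, 0, 0, 0, 0, -6, 1],
])

```text
time_s: 29.88
position: [0.4464, 0.0289, 0.1994]
tcp_rot: [[0.272, 0.962, 0.003], [0.962, -0.272, -0.001], [0.0, 0.003, -1.0]]
force: [0.2, -0.5, 0.3]
opening: 1.001
grasp_force: 0.0
```

Run:
```python
from h import *
s=optics.capture("side");b=s["image"][170:330,200:400]
cv2.imwrite("pics/p12.png",cv2.resize(b,None,fx=3.7,fy=3.7,interpolation=cv2.INTER_CUBIC))
```

```text
(no output)
```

View pics/p12.png

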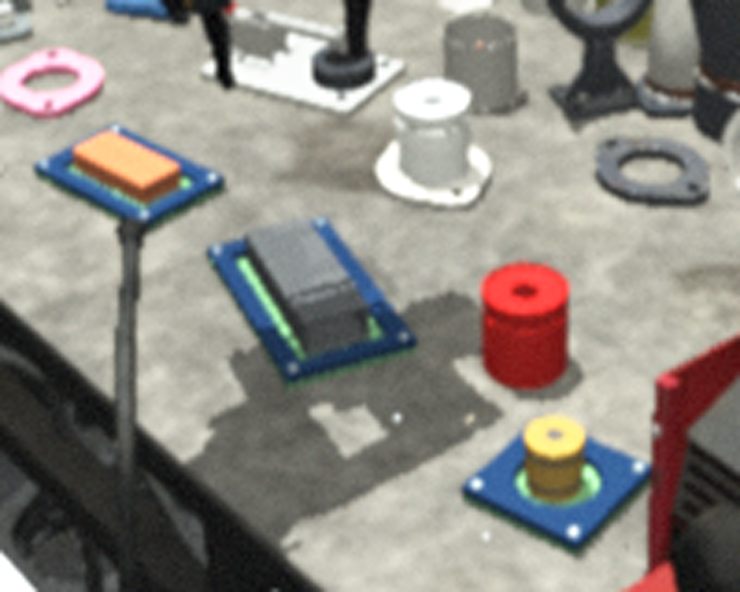

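All four parts sit in their places: copper at (130,165), hollow bar at (310,285), slug at (432,140), brass at (553,460). The gripper is clear, so I hand in.

```bash
python3 -c "
from rig import bot
print(bot.hand_in())"
```

```text
the job is handed in; nothing more can be done
None
```

I placed all four parts in order and handed the job in; my last side view showed each in its place, the bystanders looking untouched and the gripper clear, but the hand-in returned no verdict.

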